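Swing the balanced bench lamp over the tin airplane and settle it there

ROBOT

A 6-joint arm with a two-finger parallel gripper is mounted at the origin on the work surface. World frame = base frame: x ahead of the robot, y to its left, z up, the work surface at z = 0. Lengths are in m, angles in rad, forces in N, time in s.
With the tool pointing down it reaches from about 0.375 to 0.9 m from the base axis. Payload 3.1 kg.
Tool frame: the origin (TCP) lies midway between the tips of the shut fingers; the grasp point (between the pads) lies 19 mm behind it; x points along the fingers, z is the direction in which the jaws open and shut, and the axes are right-handed (so a half turn about x gives the same grasp; the last joint's range is limited). The gripper opens to 87 mm and grips with 3 to 60 N. Pads are 19 mm wide; open, the fingers measure 117 mm over their backs; the gripper's body (75 mm by 190 mm) begins 51 mm behind the grasp point.
Start: joints at [-1.425, 0.527, 1.433, -0, 1.181, -0.178], TCP at [0.199, -0.592, 0.223] pointing down, gripper open.
Joint ranges: [-3.08, 3.08], [-0.75, 2.2], [0.22, 2.44], [-1.43, 4.57], [0, 2.65], [-2.85, 2.85]. Speed limits (rad/s): [2.79, 2.79, 3.14, 3.14, 3.14, 3.14].

INTERFACE

Orientations are given as a unit quaternion [x, y, z, w].
In Python, from rig import robot, optics, workorder gives the robot as it stands.
- The arm moves only by the tool arm_command, never from a script. Its argument "plan" is a list of rows, each a list of 7 numbers: the shift along the tool's x, y, z in cm, then the turn, a rotation vector about the tool's x, y, z in rad, then the finger opening in cm, from 0 to 8.7. In form: [[x, y, z, ax, ay, az, gripper], ...]. A call has 1 to 12 rows; each row shifts and turns the pose as measured when the row begins, along the tool's axes as they then stand; what a row does not reach is not made up. A row lasts 1/8 s, in which the tool goes at most 62.5 mm and 10.7 degrees, less where a joint would pass 70% of its speed; a pose out of reach is approached as far as the arm can. A call with a gripper value outside its range is refused whole. The fingers move at their own pace and stop on an object; "grip_force" is the grip in N (left out, the last holds). Time passes only in rows, so rows that do not move let the fingers close. It gives the time, the measured TCP pose, the force and the opening at its end, in the units of the state.
- robot.get_obs(): the state, without advancing time (a new reading comes with each control period).
- optics.camera(name): name is "scene" or "side" or "wrist"; returns (picture, depth): 384x512x3 uint8, blue, green, red; 384x512 float32, m along the optical axis (not along the pixel's ray), 0 where there is no reading.
- optics.camera_info(name): a dict with "mtx" (3x3 intrinsics, pixels), "k1" (the pictures are not rectified: a ray, as slopes to the right and down, at radius r is drawn at 1 + k1 r^2 times it, then the intrinsics apply), "position" and "rotation" of the camera in the world; the wrist camera has in their place "tool_from_camera" (4x4, takes a point from camera to tool coordinates, whose origin is the TCP and whose axes are the tool frame's). Camera axes: x right, y down, z forward; pixel columns grow to the right and rows downward; lengths in m; the calibration is good to about 2 mm. A picture is of the moment at which its call begins: read the wrist's pose just before it. camera_info takes no time and is no camera call.
- workorder.hand_in(): hands the job in, once; it reports no verdict.
The state is a dict: "time": time; "q": joint angles; "joint_velocities": joint speeds; "joint_torque": joint torques, N m; "position": TCP position; "tool_rot": TCP orientation; "ft_force": force on the tool from outside, world axes, zero at the start; "moment": the same for the moment, N m; "grip_width": finger opening in m.
Only numpy, scipy, OpenCV 4.12 (cv2) and the standard library are available. Lean on these libraries where they do the work, as an engineer would, in place of code of your own. Each camera call takes 0.05 s, during which the arm holds its last target. There are 200 camera calls.

TASK

Swing the heavy bench lamp round until its head is centred over the tin airplane and leave it standing still there on its own: it must stay over the airplane, untouched, for a good seven seconds. The arm runs on a nearly frictionless bearing and the head sits on a soft sprung cross slide, so push gently and only on the two flat aluminium sides of the head - keep off the black finned cover and the chromed arm, never knock the head hard, never let the arm run into its end stops, and leave the duck, the hand vise and the steel block undisturbed.

Things in the scene. Friction and masses are not known exactly. Their poses are not given: they have to be found in the camera images.
- lamp: Fixed foot and post of the bench lamp, chromed steel, beyond the head as seen from the robot; place varies. Foot disc 120 mm across, post 32 mm, hub 52 mm and 145 mm high. A counterweight (84 mm across, top at 162 mm) extends 115 to 185 mm behind the axis. Origin: centre of the underside, on the bearing axis. At arm angle 0 the arm lies along the body's -x axis; the body's yaw varies by 0.08 rad.
- pivot (a point): Point on the lamp's vertical bearing axis, 120 mm above the bench, at the height of the arm. Same axes as lamp. With arm angle q and lamp's yaw w, the centred head is at pivot + 310 mm * (-cos(q-w), sin(q-w)).
- head_center (a point): Centre of the lamp head, 115 mm above the bench, 310 mm from the axis when centred on its slide. Aluminium box, 130 mm wide across the swing (too wide to grip), 96 mm along the arm, z 80 to 150 mm. Axes: x along the arm to the pivot, y normal to the two flat sides (at y = -65 and +65 mm), z up. Push it on these sides only, best at 105 to 135 mm height.
- boom (a joint): Arm angle about the pivot, rad: 0 towards the robot, growing as the head swings to the robot's left (+y). Stops at -0.95 and 0.95 (stay within 0.9). Starts at -0.70 to -0.50. Inertia with weights and head nominally 0.25 kg m2 (2.6 kg at the head), truly 0.75 to 1.3 times that. Damping 0.01 N m s/rad, Coulomb friction 0.0004 N m, no spring: it coasts for over 20 s.
- head (a joint): Shift of the head on its sprung cross slide, m: 0 centred on the arm's line, positive with the head shifted to the robot's left (+y), square to the arm; stops at -0.040 and 0.040. Springs 30 N/m in all, damping 0.8 N s/m. Head with cover 0.40 kg. A head that meets a still obstacle bounces back with the whole arm.
- plane_mid (a point): Middle of the pale blue tin airplane, fixed on a wooden cradle under the head's arc, 310 mm from the pivot axis, on the robot's left half of the arc; point 50 mm above the bench. Fuselage 170 mm long along the arc, wings 220 mm along the arm's direction, fin tip 68 mm high: the head passes above. The lamp is right when head_center is straight above this point.
- tube: Chromed tube of the arm, 22 mm thick, at 120 mm height, from the post to a cross rod (12 mm thick, 90 mm long, 247 mm from the pivot) behind the head, with a box weight (80 x 60 x 50 mm, 95 to 175 mm from the pivot, top at 145 mm). Not to be touched. Origin at the foot of the post.
- cowl: Black cover on the lamp head: finned top, 92 x 118 mm, from 150 up to 166 mm height, and black plate over the face that looks away from the pivot. Not to be touched. Origin under the head's centre at bench height.
- duck: Small celluloid duck, 65 mm long, 58 mm high, standing loose on the bench; origin under its middle. Leave alone.
- handvise: Brass hand vise with a wooden handle, 130 mm long, 32 mm high, lying loose on the bench near the lamp's path; origin at its underside. Leave alone.
- ruleblock: Steel block, 50 x 75 x 30 mm, lying loose on the bench; origin under its middle. Leave alone.
Mind the look-alikes: they are no part of the job. Of the things like the part that bears plane_mid, leave any that is green or turquoise; of the rest the larger one is meant.

How it is judged:
By the outcome, as a careful person would: the job done as asked, in the order asked, and still so for the second after the job is handed in, with the robot touching nothing.
It also fails if it takes over 54 s, if anything falls off the work surface, if the arm or the gripper's body presses on something with over 40 N, if the wrist force passes 120 N, or if a joint passes its speed limit or range.

## Working session

There is one attempt and no reset: what is moved stays moved. The work goes in short steps, Python scripts to look and compute and a tool call to move; the robot and the scene stay as the last step left them, time stands still between calls to the robot, and variables do not carry over. Pictures are saved under pics/ and viewed, about 8 in all and at most 12, crops included, and the job is handed in when it is done.

Besides the shell and the picture viewer there is one more tool, called after ">>>" as name([rows], argument=value, ...), one row to a line, values as JSON. arm_command: Moves the arm, as the interface text tells. Its arguments: {"type":"object","properties":{"plan":{"type":"array"},"grip_force":{"type":"number"}},"required":["plan"]}

```bash
mkdir -p pics; ls; cat > h.py <<'E'
import numpy as np, cv2
from rig import robot, optics, workorder
def cloud(name,d):
    i=optics.camera_info(name);K=np.array(i["mtx"]);k1=i["k1"]
    v,u=np.mgrid[:384,:512].astype(float)
    xd=(u-K[0,2])/K[0,0];yd=(v-K[1,2])/K[1,1]
    x,y=xd.copy(),yd.copy()
    for _ in range(15):
        s=1+k1*(x*x+y*y);x=xd/s;y=yd/s
    c=np.stack([x*d,y*d,d],-1)
    P=c@np.array(i["rotation"]).T+np.array(i["position"])
    P[d<=0]=np.nan
    return P
E
python3 - <<'E'
from h import *
o=robot.get_obs();print({k:np.round(v,3) for k,v in o.items()})
for n in("scene","side"):
    p,d=optics.camera(n);cv2.imwrite(f"pics/{n}0.png",p);np.save(f"pics/{n}0.npy",cloud(n,d));print(n,optics.camera_info(n))
p=[cv2.imread(f"pics/{n}0.png") for n in("scene","side")]
cv2.imwrite("pics/both.png",cv2.resize(np.vstack(p),None,fx=.78,fy=.78))
E
```

```text
pics
{'time': np.float64(0.0), 'q': array([-1.425,  0.528,  1.434, -0.   ,  1.181, -0.179]), 'joint_velocities': array([-0.   , -0.001, -0.003, -0.001, -0.   ,  0.001]), 'joint_torque': array([  0.   , -44.004, -17.659,   0.063,   0.058,  -0.   ]), 'position': array([ 0.199, -0.592,  0.222]), 'tool_rot': array([ 0.413,  0.575, -0.412,  0.574]), 'ft_force': array([ 0.104, -0.053, -0.333]), 'moment': array([-0.009,  0.034,  0.005]), 'grip_width': np.float64(0.087)}Traceback (most recent call last):
  File "<stdin>", line 4, in <module>
  File "h.py", line 11, in cloud
    P=c@np.array(i["rotation"]).T+np.array(i["position"])
      ~^~~~~~~~~~~~~~~~~~~~~~~~~~
ValueError: matmul: Input operand 1 has a mismatch in its core dimension 0, with gufunc signature (n?,k),(k,m?)->(n?,m?) (size 4 is different from 3)
```

View pics/scene0.png

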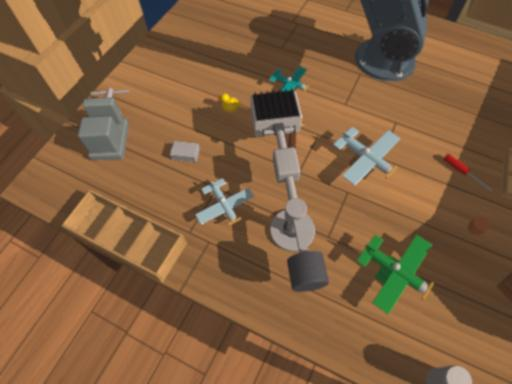

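The scene view shows the robot at the top (395,60). The lamp head is at (277,112) and the post at (293,225). There are four planes: turquoise (290,80), pale blue (370,155), a smaller pale blue (223,203) and green (398,272). The candidate is the one at (370,155).

```bash
sed -i 's/np.array(i\["rotation"\]).T/Rotation.from_quat(i["rotation"]).as_matrix().T/; s/^import numpy.*/import numpy as np, cv2\nfrom scipy.spatial.transform import Rotation/' h.py
python3 - <<'E'
from h import *
for n in("scene","side"):
    p,d=optics.camera(n);cv2.imwrite(f"pics/{n}0.png",p);P=cloud(n,d);np.save(f"pics/{n}0.npy",P);print(n,optics.camera_info(n))
    if n=="scene":
        for u,v in [(277,100),(265,127),(288,163),(296,207),(308,258),(370,155),(352,143),(223,203),(290,80),(230,101),(185,150),(398,272),(460,165),(293,236)]:
            print((u,v),P[v,u].round(3))
        c=cv2.resize(p[60:260,200:440],None,fx=3,fy=3,interpolation=cv2.INTER_CUBIC);cv2.imwrite("pics/crop.png",c)
E
```

```text
scene {'mtx': array([[373.40347455,   0.        , 261.51218314],
       [  0.        , 373.40347455, 194.46194465],
       [  0.        ,   0.        ,   1.        ]]), 'k1': -0.05427005691128768, 'position': array([1.12398164, 0.07212975, 0.93787284]), 'rotation': array([ 0.51419183,  0.82306079, -0.20667971, -0.12434304])}
(277, 100) [ 0.473 -0.207  0.156]
(265, 127) [ 0.546 -0.208  0.121]
(288, 163) [ 0.639 -0.098  0.144]
(296, 207) [ 0.744 -0.031  0.144]
(308, 258) [0.853 0.044 0.162]
(370, 155) [0.459 0.082 0.055]
(352, 143) [0.442 0.021 0.056]
(223, 203) [ 0.769 -0.225  0.042]
(290, 80) [ 0.28  -0.246  0.04 ]
(230, 101) [ 0.443 -0.381  0.038]
(185, 150) [ 0.661 -0.414  0.031]
(398, 272) [0.755 0.251 0.059]
(460, 165) [0.353 0.331 0.026]
(293, 236) [ 0.766 -0.019  0.021]
side {'mtx': array([[492.23039329,   0.        , 259.97142287],
       [  0.        , 492.23039329, 189.6472794 ],
       [  0.        ,   0.        ,   1.        ]]), 'k1': -0.18768127734584736, 'position': array([0.56449984, 0.98281652, 1.1318568 ]), 'rotation': array([-0.05082127,  0.91489214, -0.39932707,  0.03045442])}
```

View pics/crop.png

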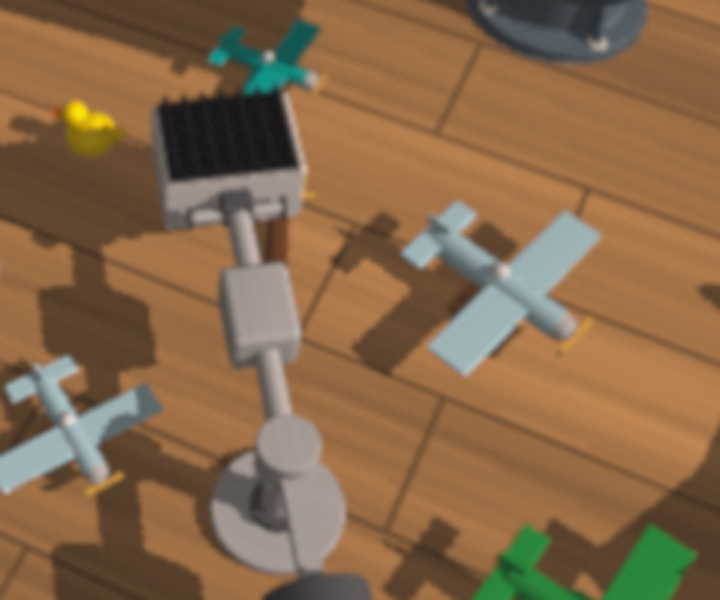

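View pics/side0.png

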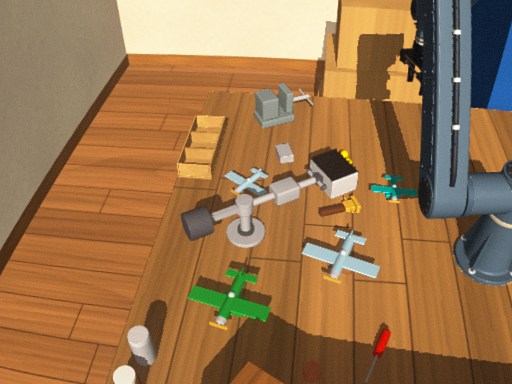

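The close crop confirms the choice. The pale blue plane at crop (505,280), scene (368,153), is clearly larger than the other pale blue one. The hand vise lies between the head and the plane, under the path, at side-view (340,207).

```bash
python3 - <<'E'
from h import *
from scipy.optimize import least_squares
def circ(q):
    return least_squares(lambda a:np.hypot(q[:,0]-a[0],q[:,1]-a[1])-a[2],[*q.mean(0),.03],loss='soft_l1',f_scale=.002).x
for n in("scene","side"):
    P=np.load(f"pics/{n}0.npy");I=cv2.imread(f"pics/{n}0.png");H=cv2.cvtColor(I,cv2.COLOR_BGR2HSV).astype(int)
    x,y,z=P[...,0],P[...,1],P[...,2]
    def sel(m):return P[m&np.isfinite(z)]
    rect=lambda q:tuple(np.round(np.r_[cv2.minAreaRect(q[:,:2].astype(np.float32)*1000)[0],cv2.minAreaRect(q[:,:2].astype(np.float32)*1000)[1],cv2.minAreaRect(q[:,:2].astype(np.float32))[2]],2))
    # hub top
    m=(abs(x-.75)<.045)&(abs(y+.03)<.045)&(abs(z-.145)<.006)
    q=sel(m);print(n,"hub",len(q),q.mean(0).round(4),rect(q))
    m=(np.hypot(x-.755,y+.03)<.09)&(abs(z-.02)<.007)&(H[...,1]<60)
    q=sel(m);print("foot",len(q),np.median(q[:,2]),rect(q))
    # counterweight
    q=sel((np.hypot(x-.86,y-.05)<.08)&(abs(z-.16)<.01));print("cw",len(q),q.mean(0).round(4),rect(q))
    q=sel((np.hypot(x-.49,y+.2)<.1)&(z>.147)&(z<.175));print("cowl",len(q),q.mean(0).round(4),rect(q))
    q=sel((np.hypot(x-.46,y-.07)<.15)&(H[...,0]>80)&(H[...,0]<115)&(H[...,1]>25)&(z>.02)&(z<.08));print("plane",len(q),q.mean(0).round(4),rect(q))
    q=sel((np.hypot(x-.63,y+.1)<.09)&(abs(z-.145)<.006));print("boxw",len(q),q.mean(0).round(4),rect(q))
    m=(np.hypot(x-.46,y-.07)<.15)&(H[...,0]>80)&(H[...,0]<115)&(H[...,1]>25)&(z>.02)&(z<.08)
    q=sel(m);np.save(f"pics/plane_{n}.npy",q)
    q=sel((abs(x-.53)<.15)&(abs(y+.1)<.13)&(z>.015)&(z<.04)&(H[...,1]>60)&(np.hypot(x-.755,y+.03)>.1)); print("vise?",len(q),rect(q))
E
```

```text
scene hub 347 [ 0.7459 -0.0304  0.1446] (np.float64(744.86), np.float64(-30.11), np.float64(49.21), np.float64(51.72), np.float64(56.84))
foot 620 0.01460886193314831 (np.float64(749.79), np.float64(-28.78), np.float64(108.42), np.float64(115.13), np.float64(12.47))
cw 856 [0.8708 0.0538 0.1577] (np.float64(868.72), np.float64(54.38), np.float64(70.15), np.float64(61.52), np.float64(34.71))
cowl 1318 [ 0.492  -0.2035  0.1574] (np.float64(487.17), np.float64(-204.94), np.float64(96.71), np.float64(130.73), np.float64(34.56))
plane 1186 [0.4597 0.0704 0.0534] (np.float64(449.87), np.float64(60.82), np.float64(149.52), np.float64(211.71), np.float64(70.2))
boxw 587 [ 0.6354 -0.1056  0.1442] (np.float64(633.28), np.float64(-106.48), np.float64(79.14), np.float64(58.69), np.float64(34.07))
vise? 113 (np.float64(453.99), np.float64(-149.91), np.float64(120.25), np.float64(34.93), np.float64(6.7))
side hub 189 [ 0.747  -0.0268  0.1437] (np.float64(748.36), np.float64(-29.02), np.float64(50.51), np.float64(54.67), np.float64(45.45))
foot 389 0.015019727695388951 (np.float64(747.07), np.float64(-23.98), np.float64(111.59), np.float64(112.13), np.float64(4.58))
cw 361 [0.8669 0.0612 0.1575] (np.float64(868.9), np.float64(56.82), np.float64(70.31), np.float64(60.35), np.float64(34.61))
cowl 878 [ 0.4887 -0.1953  0.1585] (np.float64(488.49), np.float64(-200.58), np.float64(96.34), np.float64(127.22), np.float64(33.68))
plane 1220 [0.4534 0.0741 0.0515] (np.float64(451.24), np.float64(60.34), np.float64(155.79), np.float64(217.3), np.float64(72.68))
boxw 334 [ 0.6357 -0.1011  0.1434] (np.float64(636.01), np.float64(-103.4), np.float64(77.06), np.float64(62.38), np.float64(34.53))
vise? 329 (np.float64(460.96), np.float64(-163.38), np.float64(133.86), np.float64(69.36), np.float64(7.54))
```

```bash
cat >> h.py <<'E'
PIV=np.array([.7465,-.0285])
def rc(q):
    r=cv2.minAreaRect((q[:,:2]*1000).astype(np.float32));return np.array(r[0])/1000
def track(n="scene"):
    """time, boom angle phi from weights, phi from cowl, cowl radius"""
    t=robot.get_obs()["time"];p,d=optics.camera(n);P=cloud(n,d)
    P=P[np.isfinite(P[...,2])&(P[...,2]>.1)&(P[...,2]<.175)];D=P[:,:2]-PIV;r=np.hypot(*D.T)
    f=np.arctan2(D[:,1],-D[:,0]);z=P[:,2]
    b=P[(abs(z-.144)<.006)&(r>.08)&(r<.19)&(abs(f)<1.1)];fb=np.nan
    if len(b)>50:
        b0=rc(b)-PIV;fb=np.arctan2(b0[1],-b0[0])
    c=P[(z>.150)&(z<.175)&(r>.25)&(r<.38)&(abs(f-fb)<.35)]
    c0=rc(c)-PIV if len(c)>100 else np.full(2,np.nan)
    return t,fb,np.arctan2(c0[1],-c0[0]),np.hypot(*c0),len(c)
def go(pos,phi=None):
    """offset from the present pose in tool axes (cm), and turn about tool x so that jaws lie along the arm at phi"""
    o=robot.get_obs();R=Rotation.from_quat(o["tool_rot"]);M=R.as_matrix()
    s=M.T@(np.array(pos)-o["position"])*100;turn=np.zeros(3)
    if phi is not None:
        rad=np.array([-np.cos(phi),np.sin(phi),0]);zz=rad if rad@M[:,2]>0 else -rad;xx=np.array([0,0,-1.])
        turn=(R.inv()*Rotation.from_matrix(np.c_[xx,np.cross(zz,xx),zz])).as_rotvec()
    return s.round(2),turn.round(3),M.round(3).tolist()
def side(phi,sgn,gap,r=.310,z=.112):
    """tool position beside the head's flat side (sgn -1: -y side), gap from face to finger (half-width 9.5 mm)"""
    t=np.array([np.sin(phi),np.cos(phi)]);c=PIV+r*np.array([-np.cos(phi),np.sin(phi)])
    return np.r_[c+sgn*(.065+.0095+gap)*t,z]
E
python3 - <<'E'
from h import *
for n in("scene","side"):
    P=np.load(f"pics/{n}0.npy");I=cv2.imread(f"pics/{n}0.png");H=cv2.cvtColor(I,cv2.COLOR_BGR2HSV).astype(int)
    D=P[...,:2]-PIV;r=np.hypot(D[...,0],D[...,1]);f=np.arctan2(D[...,1],-D[...,0]);z=P[...,2]
    m=(z>.03)&(z<.08)&(f>-.1)&(f<.75)&(r>.15)&(r<.46)
    blue=m&(H[...,0]>80)&(H[...,0]<115)&(H[...,1]>25)
    t=(f-.292)*310
    for nm,mm in(("all strip",m&(abs(r-.31)<.012)),("blue strip",blue&(abs(r-.31)<.012)),("wing outer",blue&(abs(r-.31)>.06)),("all",m)):
        a=t[mm];print(n,nm,len(a),np.percentile(a,[0,2,50,98,100]).round(1),"r",np.percentile(r[mm],[0,2,98,100]).round(3))
print(track(),track("side"))
print(side(-.593,-1,.03),go(np.r_[side(-.593,-1,.03)[:2],.22],-.57))
E
```

```text
scene all strip 562 [-80.9 -74.3   7.4  97.2 103.4] r [0.298 0.299 0.321 0.322]
scene blue strip 377 [-78.5 -71.8  -8.2  71.8  76.1] r [0.299 0.299 0.32  0.322]
scene wing outer 350 [ 7.7 10.1 28.6 59.3 65.1] r [0.205 0.207 0.413 0.415]
scene all 1667 [-87.8 -75.5  22.2  90.5 103.4] r [0.201 0.209 0.414 0.423]
side all strip 390 [-80.  -71.7  18.2 102.6 106.1] r [0.298 0.299 0.322 0.322]
side blue strip 267 [-78.9 -71.8  -0.3  72.7  77.9] r [0.298 0.299 0.322 0.322]
side wing outer 395 [ 4.2  7.7 29.  65.4 72.3] r [0.201 0.204 0.416 0.418]
side all 1562 [-88.  -72.1  26.5  95.6 106.1] r [0.199 0.208 0.414 0.42 ]
(0.15, np.float64(-0.6041657538025109), np.float64(-0.6001357421057387), np.float64(0.31298432779627494), 1238) (0.2, np.float64(-0.6014248361581537), np.float64(-0.5846057625324957), np.float64(0.3109401670845941), 830)
[ 0.54782693 -0.28840241  0.112     ] (array([  0.23,  42.75, -17.7 ]), array([ 1.325e+00, -1.000e-03,  0.000e+00]), [[-0.0, 0.948, 0.318], [0.001, 0.318, -0.948], [-1.0, 0.0, -0.001]])
```

```bash
cat >> h.py <<'E'
def plan(pts,phi,ns,turnrows=None):
    """rows through world points pts with ns rows per leg, turn spread over all (or first turnrows) rows"""
    o=robot.get_obs();R=Rotation.from_quat(o["tool_rot"]);turn=go(o["position"],phi)[1];N=turnrows or sum(ns)
    p=o["position"];k=0
    for q,n in zip(pts,ns):
        for _ in range(n):
            w=turn/N if k<N else turn*0;k+=1
            s=R.inv().apply((np.array(q)-p)/n)*100;R=R*Rotation.from_rotvec(w)
            print(np.r_[s.round(2),w.round(3)].tolist())
        p=np.array(q)
E
python3 - <<'E'
from h import *
plan([np.r_[side(-.593,-1,.03)[:2],.21]],-.57,[10])
E
```

```text
[0.12, 4.28, -1.77, 0.132, -0.0, 0.0]
[0.12, 4.0, -2.32, 0.132, -0.0, 0.0]
[0.12, 3.66, -2.83, 0.132, -0.0, 0.0]
[0.12, 3.26, -3.29, 0.132, -0.0, 0.0]
[0.12, 2.79, -3.69, 0.132, -0.0, 0.0]
[0.12, 2.28, -4.02, 0.132, -0.0, 0.0]
[0.12, 1.73, -4.29, 0.132, -0.0, 0.0]
[0.12, 1.15, -4.48, 0.132, -0.0, 0.0]
[0.12, 0.55, -4.59, 0.132, -0.0, 0.0]
[0.12, -0.07, -4.63, 0.132, -0.0, 0.0]
```

>>> arm_command([
  [0.1,4.3,-1.8,0.132,0,0,0],
  [0.1,4.0,-2.3,0.132,0,0,0],
  [0.1,3.7,-2.8,0.132,0,0,0],
  [0.1,3.3,-3.3,0.132,0,0,0],
  [0.1,2.8,-3.7,0.132,0,0,0],
  [0.1,2.3,-4.0,0.132,0,0,0],
  [0.1,1.7,-4.3,0.132,0,0,0],
  [0.1,1.1,-4.5,0.132,0,0,0],
  [0.1,0.5,-4.6,0.132,0,0,0],
  [0.1,-0.1,-4.6,0.132,0,0,0],
])

```text
time: 1.5
position: [0.5618, -0.2891, 0.2108]
tool_rot: [-0.683, -0.182, 0.683, -0.183]
ft_force: [-0.3, -0.2, 1.3]
grip_width: 0.0014
```

```bash
python3 - <<'E'
from h import *
o=robot.get_obs();print(o["time"],o["position"],o["q"].round(2),o["grip_width"])
print(side(-.593,-1,.03),go(side(-.597,-1,.015),-.58))
plan([side(-.597,-1,.02)],-.58,[4])
E
```

```text
1.5 [ 0.56176513 -0.28914722  0.21078237] [-0.65  0.55  1.43 -0.    1.16  1.97] 0.0013933081570485595
[ 0.54782693 -0.28840241  0.112     ] (array([ 9.88, -2.15,  1.23]), array([-0.058,  0.001, -0.001]), [[0.0, 0.499, -0.867], [-0.001, -0.867, -0.499], [-1.0, 0.001, 0.001]])
[2.47, -0.41, 0.3, -0.014, 0.0, -0.0]
[2.47, -0.42, 0.29, -0.014, 0.0, -0.0]
[2.47, -0.42, 0.29, -0.014, 0.0, -0.0]
[2.47, -0.42, 0.28, -0.014, 0.0, -0.0]
```

>>> arm_command([
  [2.5,-0.4,0.3,-0.015,0,0,0],
  [2.5,-0.4,0.3,-0.015,0,0,0],
  [2.5,-0.4,0.3,-0.015,0,0,0],
  [2.4,-0.4,0.3,-0.015,0,0,0],
  [0,0,0,0,0,0,0],
])

```text
time: 2.12
position: [0.547, -0.278, 0.1091]
tool_rot: [0.677, 0.205, -0.676, 0.207]
ft_force: [-0.4, -0.1, 0.4]
grip_width: 0.0003
```

```bash
python3 - <<'E'
from h import *
o=robot.get_obs();print(o["time"],o["position"],o["ft_force"])
print(go(side(-.597,-1,.0),-.58)[:2]);print(track())
E
```

```text
2.125 [ 0.54701576 -0.27797736  0.10914835] [-0.35936569 -0.10660021  0.40141463]
(array([-0.29, -1.96,  0.49]), array([ 0.011, -0.001, -0.003]))
(2.125, np.float64(-0.6038131117153234), np.float64(-0.5847378768189961), np.float64(0.31336266681958197), 1122)
```

>>> arm_command([
  [-0.1,-0.5,0.2,0.01,0,0,0],
  [-0.1,-0.5,0.2,0,0,0,0],
  [0,-0.4,0.1,0,0,0,0],
  [0,-0.2,0,0,0,0,0],
  [0,-0.08,0,0,0,0,0],
  [0,-0.1,0,0,0,0,0],
  [0,-0.12,0,0.005,0,0,0],
  [0,-0.15,0,0.005,0,0,0],
  [0,-0.18,0,0.005,0,0,0],
  [0,-0.22,0,0.006,0,0,0],
  [0,-0.25,0,0.007,0,0,0],
  [0,-0.29,0,0.008,0,0,0],
])

```text
time: 3.68
position: [0.5291, -0.2571, 0.1161]
tool_rot: [0.684, 0.185, -0.678, 0.193]
ft_force: [-0.4, -0.1, -0.3]
grip_width: 0.0004
```

```bash
python3 - <<'E'
from h import *
o=robot.get_obs();print(o["time"],o["position"],o["ft_force"])
a=track();print(a);o=robot.get_obs()
# gap of the tool to the face along t for head at weight angle
f=-.597
t=np.array([np.sin(f),np.cos(f)]);c=PIV+.31*np.array([-np.cos(f),np.sin(f)]);print("tool travel past contact(mm)",1000*((o["position"][:2]-c)@t+.0745))
E
```

```text
3.675 [ 0.52905479 -0.25708693  0.11610779] [-0.40250853 -0.06051921 -0.33692416]
(3.675, np.float64(-0.581167420852674), np.float64(-0.5130813196988365), np.float64(0.31425237471850054), 946)
tool travel past contact(mm) 8.336722986293497
```

>>> arm_command([
  [0,-0.32,0,0.008,0,0,0],
  [0,-0.36,0,0.009,0,0,0],
  [0,-0.4,0,0.01,0,0,0],
  [0,-0.44,0,0.011,0,0,0],
  [0,-0.47,0,0.012,0,0,0],
  [0,-0.5,0,0.013,0,0,0],
  [0,-0.5,0,0.013,0,0,0],
])

```text
time: 4.6
position: [0.5131, -0.2285, 0.1157]
tool_rot: [0.692, 0.157, -0.685, 0.165]
ft_force: [-0.0, -0.7, 0.3]
grip_width: 0.0006
```

```bash
python3 - <<'E'
from h import *
o=robot.get_obs();print(o["time"],o["position"],o["ft_force"])
a=track();b=track("side");c=track();print(a,b,c,sep="\n");print("v mm/s",(c[1]-a[1])/(c[0]-a[0])*310)
E
```

```text
4.6 [ 0.51313375 -0.22850716  0.11568952] [-0.03662421 -0.6857087   0.27752099]
(4.6, np.float64(-0.4613713954389332), np.float64(-0.4114513430018866), np.float64(0.312891123353995), 983)
(4.65, np.float64(-0.44011059748159026), np.float64(-0.47645104253275333), np.float64(0.3102672857469904), 899)
(4.7, np.float64(-0.44366899086772166), np.float64(-0.4026764043724887), np.float64(0.3125514390410126), 1007)
v mm/s 54.87745417075544
```

```bash
sed -i 's/^def plan(pts,phi,ns,turnrows=None):/def plan(pts,phi,ns,turnrows=None,extra=0):/; s/turn=go(o\["position"\],phi)\[1\];N/turn=go(o["position"],phi)[1]+[extra,0,0];N/' h.py
python3 - <<'E'
from h import *
o=robot.get_obs();p=o["position"];f=-.42;t=np.array([np.sin(f),np.cos(f),0])
b=p-.02*t+[0,0,.05]; e=side(.2,1,.03)
plan([b,np.r_[b[:2],.235],np.r_[e[:2],.23]],.23,[1,1,8],None,-np.pi)
E
```

```text
[-4.98, 2.06, 0.05, -0.245, -0.001, -0.001]
[-6.93, 0.08, -0.01, -0.245, -0.001, -0.001]
[0.02, -3.37, -3.47, -0.245, -0.001, -0.001]
[0.02, -2.42, -4.18, -0.245, -0.001, -0.001]
[0.02, -1.34, -4.65, -0.245, -0.001, -0.001]
[0.01, -0.17, -4.83, -0.245, -0.001, -0.001]
[0.01, 1.01, -4.73, -0.245, -0.001, -0.001]
[-0.0, 2.12, -4.34, -0.245, -0.001, -0.001]
[-0.01, 3.11, -3.7, -0.245, -0.001, -0.001]
[-0.01, 3.92, -2.83, -0.245, -0.001, -0.001]
```

```bash
python3 - <<'E'
from h import *
o=robot.get_obs();p=o["position"];f=-.42;t=np.array([np.sin(f),np.cos(f),0])
b=p-.02*t+[0,0,.05]; e=side(.2,1,.03)
plan([b,np.r_[b[:2],.235],np.r_[e[:2],.23]],.23,[1,2,9],13.2,-np.pi)
E
```

```text
[-4.98, 2.06, 0.05, -0.186, -0.001, -0.001]
[-3.46, 0.04, -0.01, -0.186, -0.001, -0.001]
[-3.46, 0.04, -0.0, -0.186, -0.001, -0.001]
[0.02, -2.78, -3.28, -0.186, -0.001, -0.001]
[0.02, -2.13, -3.73, -0.186, -0.001, -0.001]
[0.01, -1.4, -4.06, -0.186, -0.001, -0.001]
[0.01, -0.63, -4.25, -0.186, -0.001, -0.001]
[0.01, 0.17, -4.29, -0.186, -0.001, -0.001]
[0.0, 0.96, -4.19, -0.186, -0.001, -0.001]
[0.0, 1.71, -3.94, -0.186, -0.001, -0.001]
[-0.0, 2.41, -3.56, -0.186, -0.001, -0.001]
[-0.01, 3.03, -3.05, -0.186, -0.001, -0.001]
```

>>> arm_command([
  [-5.0,2.1,0,-0.17,0,0,0],
  [-3.5,0,0,-0.185,0,0,0],
  [-3.5,0,0,-0.185,0,0,0],
  [0,-2.8,-3.3,-0.185,0,0,0],
  [0,-2.1,-3.7,-0.185,0,0,0],
  [0,-1.4,-4.1,-0.185,0,0,0],
  [0,-0.6,-4.2,-0.185,0,0,0],
  [0,0.2,-4.3,-0.185,0,0,0],
  [0,1.0,-4.2,-0.185,0,0,0],
  [0,1.7,-3.9,-0.185,0,0,0],
  [0,2.4,-3.6,-0.185,0,0,0],
  [0,3.0,-3.1,-0.185,0,0,0],
])

```text
time: 6.25
position: [0.4658, 0.1405, 0.2365]
tool_rot: [0.153, 0.681, -0.158, 0.698]
ft_force: [0.1, 0.3, -0.1]
grip_width: 0.0007
```

```bash
python3 - <<'E'
from h import *
o=robot.get_obs();print(o["time"],o["position"],o["q"].round(2))
a=track();b=track();print(a,b,sep="\n");f=(a[1]+b[1])/2;v=(f+.4525)/(b[0]-.025-4.65)*310;print("v mm/s",v)
print(side(.1,1,.03),side(.2,1,.03))
plan([side(.2,1,.03)],.23,[3])
E
```

```text
6.25 [0.46578759 0.14049868 0.23654708] [ 0.07  0.32  1.77 -0.02  1.04  0.52]
(6.25, np.float64(-0.2281644680932211), np.float64(-0.21870327620900848), np.float64(0.3119154198592901), 1236)
(6.3, np.float64(-0.2226793002882387), np.float64(-0.21198268124431674), np.float64(0.3128564095251522), 1231)
v mm/s 43.319517477460785
[0.4484813  0.10642629 0.112     ] [0.46344031 0.13550445 0.112     ]
[4.15, -0.22, -0.03, -0.071, 0.008, 0.001]
[4.15, -0.22, -0.01, -0.071, 0.008, 0.001]
[4.15, -0.23, 0.0, -0.071, 0.008, 0.001]
```

```bash
python3 - <<'E'
from h import *
plan([side(.15,1,0,z=.114)],.25,[4])
E
```

```text
[3.07, -1.29, 0.17, -0.048, 0.006, 0.001]
[3.06, -1.3, 0.13, -0.048, 0.006, 0.001]
[3.06, -1.31, 0.08, -0.048, 0.006, 0.001]
[3.06, -1.31, 0.04, -0.048, 0.006, 0.001]
```

>>> arm_command([
  [3.1,-1.3,0.2,-0.048,0.006,0.001,0],
  [3.1,-1.3,0.1,-0.048,0.006,0.001,0],
  [3.1,-1.3,0.1,-0.048,0.006,0.001,0],
  [3.0,-1.3,0,-0.048,0.006,0.001,0],
  [0,0,0,0,0,0,0],
  [0,0,0,0,0,0,0],
  [0,0,0,0,0,0,0],
])

```text
time: 7.22
position: [0.4576, 0.088, 0.1139]
tool_rot: [0.09, 0.697, -0.089, 0.706]
ft_force: [0.3, 0.7, 0.1]
grip_width: 0.0006
```

```bash
cat >> h.py <<'E'
def eq(sgn=1):
    """head angle at which the flat side would just touch the tool where it is"""
    from scipy.optimize import brentq
    p=robot.get_obs()["position"][:2]
    g=lambda f:(p-PIV-.31*np.array([-np.cos(f),np.sin(f)]))@np.array([np.sin(f),np.cos(f)])-sgn*.0745
    return brentq(g,-1,1.2)
E
python3 - <<'E'
from h import *
o=robot.get_obs();print(o["time"],o["position"],o["ft_force"],"eq",eq())
a=track();b=track();print(a,b,sep="\n")
for i in (1,2): print((b[i]+a[i])/2, ((a[i]+b[i])/2-(-.2254 if i==1 else -.2153))/(b[0]-6.3)*310 )
print(go(side(.308,1,0,z=.114),.308)[:2], go(side(.185,1,0,z=.114),.26)[:2])
E
```

```text
7.225 [0.45764801 0.08797694 0.11392651] [0.32987396 0.73604965 0.10234311] eq 0.14175303893355476
(7.225, np.float64(-0.09919268167457973), np.float64(-0.0908604566860936), np.float64(0.3111044029929558), 1218)
(7.275, np.float64(-0.09267159678420839), np.float64(-0.08784566290871915), np.float64(0.31166008911327114), 1224)
-0.09593213922939406 41.164140347577245
-0.08935305979740638 40.04466816697847
(array([0.02, 5.08, 0.35]), array([ 0.056,  0.012, -0.003])) (array([-0.01,  1.26, -0.55]), array([ 0.008,  0.012, -0.003]))
```

>>> arm_command([
  [0,0,0,0,0,0,0],
  [0,0,0,0,0,0,0],
  [0,0,0,0,0,0,0],
  [0,0,0,0,0,0,0],
  [0,0,0,0,0,0,0],
  [0,0,0,0,0,0,0],
  [0,0,0,0,0,0,0],
  [0,0,0,0,0,0,0],
  [0,0,0,0,0,0,0],
])

```text
time: 8.45
position: [0.4582, 0.0888, 0.115]
tool_rot: [0.089, 0.696, -0.088, 0.707]
ft_force: [-0.4, -0.3, 0.5]
grip_width: 0.0008
```

```bash
python3 - <<'E'
from h import *
o=robot.get_obs();print(o["time"],o["position"],o["ft_force"],"eq",eq())
a=track();print(a);print((a[1]+.096)/(a[0]-7.25)*310)
E
```

```text
8.45 [0.45818048 0.0887687  0.11503237] [-0.39733949 -0.26975175  0.48360028] eq 0.14459659120728152
(8.45, np.float64(0.05126320173432403), np.float64(0.052268696880680234), np.float64(0.311599042423956), 1114)
38.042993781367066
```

>>> arm_command([
  [0,0,0,0,0,0,0],
  [0,0,0,0,0,0,0],
  [0,0,0,0,0,0,0],
  [0,0,0,0,0,0,0],
  [0,0,0,0,0,0,0],
  [0,0.25,-0.05,0,0,0,0],
  [0,0.4,-0.05,0,0,0,0],
  [0,0.45,-0.05,0,0,0,0],
  [0,0.45,0,0,0,0,0],
  [0,0.45,0,0,0,0,0],
])

```text
time: 9.75
position: [0.4619, 0.1099, 0.1151]
tool_rot: [0.089, 0.696, -0.088, 0.707]
ft_force: [-0.1, -0.6, -0.2]
grip_width: 0.0005
```

```bash
python3 - <<'E'
from h import *
o=robot.get_obs();print(o["time"],o["position"],o["ft_force"],"eq",eq())
a=track();print(a,eq());print((a[1]-.0513)/(a[0]-8.45)*310)
E
```

```text
9.75 [0.46192049 0.10987148 0.11509984] [-0.0870036  -0.61406725 -0.24627173] eq 0.21490688286183418
(9.75, np.float64(0.18152482123882402), np.float64(0.14478452095100638), np.float64(0.3128630495503633), 946) 0.2162716187582371
31.053611218488786
```

```bash
python3 - <<'E'
from h import *
a=track("side");b=track();print(a,b,sep="\n")
P=None
p,d=optics.camera("scene");cv2.imwrite("pics/mid.png",p)
o=robot.get_obs();print(o["time"],o["ft_force"])
E
```

```text
(9.8, np.float64(0.20911554784888425), np.float64(nan), np.float64(nan), 66)
(9.85, np.float64(0.19421461568238038), np.float64(0.1494902857662773), np.float64(0.311766708431736), 935)
9.95 [ 0.77292565  0.07628335 -0.13829101]
```

View pics/mid.png

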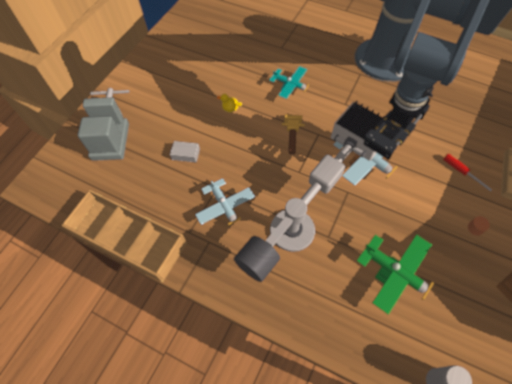

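>>> arm_command([
  [0,0.42,0,0.005,0,0,0],
  [0,0.38,0,0.005,0,0,0],
  [0,0.34,0,0.005,0,0,0],
  [0,0.31,0,0.005,0,0,0],
  [0,0.28,0,0.005,0,0,0],
  [0,0.25,0,0.005,0,0,0],
  [0,0.21,0,0.005,0,0,0],
  [0,0.18,0,0.005,0,0,0],
])

```text
time: 10.95
position: [0.4685, 0.1338, 0.1151]
tool_rot: [0.105, 0.694, -0.103, 0.705]
ft_force: [-0.4, 0.5, 0.3]
grip_width: 0.0005
```

```bash
python3 - <<'E'
from h import *
o=robot.get_obs();print(o["time"],o["position"],o["ft_force"],"eq",eq())
print(track(),track("side"))
E
```

```text
10.95 [0.4684556  0.13377274 0.11514331] [-0.39138218  0.49344655  0.25379606] eq 0.294758351980735
(10.95, np.float64(0.2749805907590525), np.float64(0.23540069263682753), np.float64(0.310729940815035), 923) (11.0, np.float64(0.3019824819266261), np.float64(nan), np.float64(nan), 76)
```

>>> arm_command([
  [0,0.15,0,0.005,0,0,0],
  [0,0.12,0,0.005,0,0,0],
  [0,0.08,0,0.005,0,0,0],
  [0,0.05,0,0,0,0,0],
  [0,0,0,0,0,0,0],
])

```text
time: 11.68
position: [0.4698, 0.1378, 0.1152]
tool_rot: [0.11, 0.693, -0.109, 0.704]
ft_force: [0.2, 0.1, 0.4]
grip_width: 0.0004
```

```bash
python3 - <<'E'
from h import *
o=robot.get_obs();print(o["time"],o["position"],o["ft_force"],"eq",eq())
for i in range(4):print(track())
print(track("side"),robot.get_obs()["ft_force"])
E
```

```text
11.675 [0.46984615 0.13781565 0.11520197] [0.18839657 0.05816709 0.35452041] eq 0.30838396145013813
(11.675, np.float64(0.30091684224310145), np.float64(0.24332851650945148), np.float64(0.31011083433261005), 909)
(11.725, np.float64(0.30135726159545295), np.float64(0.24331164801120148), np.float64(0.3117680672265728), 909)
(11.775, np.float64(0.2981467091190534), np.float64(0.24297673321763322), np.float64(0.31138480794701756), 909)
(11.825, np.float64(0.2984801067155749), np.float64(0.24226187832960872), np.float64(0.3109902805296996), 906)
(11.875, np.float64(0.3244541455771939), np.float64(nan), np.float64(nan), 82) [-0.11447947  0.24407291 -0.42922411]
```

>>> arm_command([
  [0,1.0,0,0,0,0,0],
  [0,3.0,0,0,0,0,0],
  [0,4.0,0,0,0,0,0],
  [0,4.0,0,0,0,0,0],
])

```text
time: 12.42
position: [0.5076, 0.2542, 0.1157]
tool_rot: [0.112, 0.693, -0.111, 0.703]
ft_force: [0.6, -0.0, 0.6]
grip_width: 0.0004
```

```bash
python3 - <<'E'
from h import *
o=robot.get_obs();print(o["time"],o["position"],o["ft_force"])
for i in range(6):print(*np.round(track(),4))
print(*np.round(track("side"),4))
E
```

```text
12.425 [0.50755648 0.25420627 0.11571872] [ 0.56091253 -0.01433085  0.61302466]
12.425 0.2875 0.2963 0.3108 1367.0
12.475 0.2866 0.2915 0.3114 1353.0
12.525 0.2872 0.2909 0.311 1352.0
12.575 0.2855 0.2932 0.3109 1362.0
12.625 0.285 0.2928 0.3103 1357.0
12.675 0.2885 0.2899 0.3112 1347.0
12.725 0.3052 0.3407 0.3435 152.0
```

>>> arm_command([
  [-3,0,0,0,0,0,0],
  [-5,0,0,0,0,0,0],
  [-5,0,0,0,0,0,0],
  [0,0,0,0,0,0,0],
])

```text
time: 13.28
position: [0.5032, 0.2472, 0.2479]
tool_rot: [0.113, 0.695, -0.114, 0.7]
ft_force: [0.3, 0.3, -0.1]
grip_width: 0.0003
```

```bash
cat >> h.py <<'E'
def avg(n=5):
    a=np.array([track() for _ in range(n)]);print("t %.3f boom %.4f cowl %.4f sd %.4f"%(a[:,0].mean(),a[:,1].mean(),a[:,2].mean(),a[:,2].std()))
E
python3 - <<'E'
from h import *
o=robot.get_obs();print(o["time"],o["position"],o["ft_force"])
avg();print(*np.round(track("side"),4));avg()
p,d=optics.camera("scene");cv2.imwrite("pics/n1.png",p);q,d=optics.camera("side");cv2.imwrite("pics/n2.png",q)
cv2.imwrite("pics/n12.png",cv2.resize(np.hstack([p[60:260,250:450],q[130:330,240:440]]),None,fx=2,fy=2,interpolation=cv2.INTER_CUBIC))
E
```

```text
13.275 [0.5031973  0.24723123 0.24785   ] [ 0.31557329  0.31833584 -0.07865579]
t 13.375 boom 0.2740 cowl 0.2809 sd 0.0023
13.525 0.2926 nan nan 87.0
t 13.675 boom 0.2714 cowl 0.2763 sd 0.0015
```

View pics/n12.png

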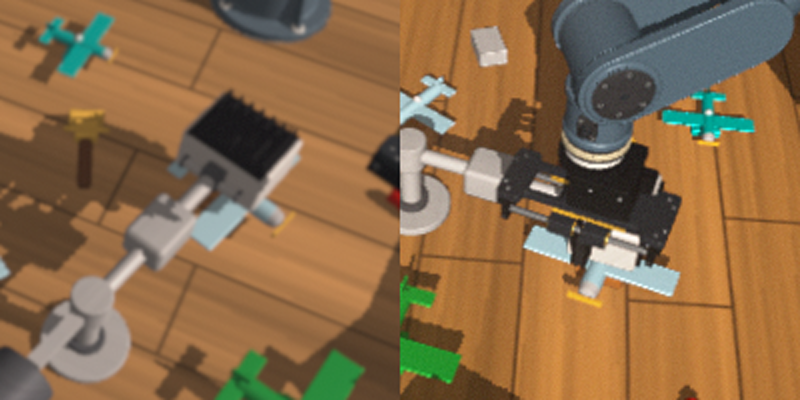

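```bash
python3 - <<'E'
from h import *
e=side(.25,-1,.012,z=.114);print(e)
plan([np.r_[e[:2],.235],e],.27,[6,4],6)
E
```

```text
[ 0.42473671 -0.0356157   0.114     ]
[0.17, -4.88, 0.29, -0.008, -0.0, 0.001]
[0.16, -4.88, 0.25, -0.008, -0.0, 0.001]
[0.16, -4.88, 0.21, -0.008, -0.0, 0.001]
[0.15, -4.88, 0.17, -0.008, -0.0, 0.001]
[0.15, -4.88, 0.12, -0.008, -0.0, 0.001]
[0.14, -4.89, 0.08, -0.008, -0.0, 0.001]
[3.02, -0.0, 0.0, -0.0, -0.0, 0.0]
[3.02, -0.0, 0.0, -0.0, -0.0, 0.0]
[3.02, -0.0, 0.0, -0.0, -0.0, 0.0]
[3.02, -0.0, 0.0, -0.0, -0.0, 0.0]
```

>>> arm_command([
  [0.2,-4.9,0.3,-0.008,0,0,0],
  [0.2,-4.9,0.2,-0.008,0,0,0],
  [0.2,-4.9,0.2,-0.008,0,0,0],
  [0.1,-4.9,0.2,-0.008,0,0,0],
  [0.1,-4.9,0.1,-0.008,0,0,0],
  [0.1,-4.9,0.1,-0.008,0,0,0],
  [3.0,0,0,0,0,0,0],
  [3.0,0,0,0,0,0,0],
  [3.0,0,0,0,0,0,0],
  [3.0,0,0,0,0,0,0],
])

```text
time: 15.18
position: [0.4304, -0.0483, 0.1164]
tool_rot: [0.092, 0.694, -0.099, 0.707]
ft_force: [-0.4, -0.7, 0.2]
grip_width: 0.0003
```

```bash
python3 - <<'E'
from h import *
o=robot.get_obs();print(o["time"],o["position"],o["ft_force"],eq(-1))
avg(3)
o=robot.get_obs();print(o["time"],o["position"],o["ft_force"],eq(-1))
print(go(side(.25,-1,0,z=.114),.27)[:2])
E
```

```text
15.175 [ 0.4304029  -0.04829417  0.11639895] [-0.43547539 -0.68387215  0.18360308] 0.17491254210106608
t 15.225 boom 0.2469 cowl 0.2164 sd 0.0006
15.325 [ 0.42906792 -0.0476484   0.11620249] [ 0.02922963  0.04764873 -0.43453687] 0.17621781016810503
(array([ 0.2 ,  2.24, -0.77]), array([-0.001,  0.013,  0.006]))
```

>>> arm_command([
  [0,0.5,-0.1,0,0,0,0],
  [0,0.6,-0.1,0,0,0,0],
  [0,0.5,-0.1,0,0,0,0],
  [0,0.2,0,0,0,0,0],
  [0,0.03,0,0,0,0,0],
  [0,0.02,0,0,0,0,0],
  [0,0.02,0,0,0,0,0],
  [0,0.02,0,0,0,0,0],
])

```text
time: 16.32
position: [0.434, -0.0276, 0.1198]
tool_rot: [0.092, 0.693, -0.098, 0.708]
ft_force: [-0.1, -0.5, -0.2]
grip_width: 0.0003
```

```bash
python3 - <<'E'
from h import *
o=robot.get_obs();print(o["time"],o["position"],o["ft_force"],eq(-1))
avg(3);print(track("side"))
o=robot.get_obs();print(o["time"],o["position"],o["ft_force"],eq(-1))
E
```

```text
16.325 [ 0.43395746 -0.02762889  0.11975283] [-0.07712721 -0.49646904 -0.19510193] 0.24347082631621406
t 16.375 boom 0.2440 cowl 0.2493 sd 0.0005
(16.475, np.float64(0.25421653393015564), np.float64(0.24607507915748134), np.float64(0.3096151786059321), 1163)
16.525 [ 0.43394585 -0.02759364  0.1197629 ] [-0.54818138  0.05441676  0.59483432] 0.24357430957884965
```

>>> arm_command([
  [0,0.01,0,0,0,0,0],
  [0,0.01,0,0,0,0,0],
  [0,0.01,0,0,0,0,0],
  [0,0,0,0,0,0,0],
])

```text
time: 17.02
position: [0.434, -0.0273, 0.1197]
tool_rot: [0.092, 0.693, -0.098, 0.708]
ft_force: [-0.2, 1.1, 1.0]
grip_width: 0.0001
```

```bash
python3 - <<'E'
from h import *
avg(3)
print(eq(-1));avg(3)
E
```

```text
t 17.075 boom 0.2471 cowl 0.2534 sd 0.0013
0.2444389068071705
t 17.225 boom 0.2497 cowl 0.2543 sd 0.0012
```

>>> arm_command([
  [0,0.08,0,0,0,0,0],
  [0,0.08,0,0,0,0,0],
  [0,0.06,0,0,0,0,0],
  [0,0.06,0,0,0,0,0],
  [0,0.06,0,0,0,0,0],
  [0,0.06,0,0,0,0,0],
  [0,0.06,0,0,0,0,0],
  [0,0.06,0,0,0,0,0],
])

```text
time: 18.32
position: [0.4355, -0.022, 0.1197]
tool_rot: [0.092, 0.693, -0.098, 0.708]
ft_force: [0.2, -0.3, -0.6]
grip_width: 0.0004
```

```bash
python3 - <<'E'
from h import *
avg(4);print(eq(-1))
E
```

```text
t 18.400 boom 0.2593 cowl 0.2699 sd 0.0006
0.26275191178337576
```

>>> arm_command([
  [0,0.06,0,0,0,0,0],
  [0,0.06,0,0,0,0,0],
  [0,0.05,0,0,0,0,0],
  [0,0,0,0,0,0,0],
  [0,-0.3,0,0,0,0,0],
])

```text
time: 19.15
position: [0.4352, -0.0232, 0.1197]
tool_rot: [0.092, 0.693, -0.098, 0.708]
ft_force: [-0.9, -0.6, 0.6]
grip_width: 0.0
```

```bash
python3 - <<'E'
from h import *
avg(4);print(eq(-1));avg(4)
E
```

```text
t 19.225 boom 0.2767 cowl 0.2737 sd 0.0016
0.2583763828490656
t 19.425 boom 0.2861 cowl 0.2788 sd 0.0061
```

>>> arm_command([
  [0,-1.5,0,0,0,0,0],
  [-3,-2,0,0,0,0,0],
  [-5,0,0,0,0,0,0],
  [-4,0,0,0,0,0,0],
])

```text
time: 20.05
position: [0.4207, -0.0583, 0.24]
tool_rot: [0.092, 0.697, -0.098, 0.705]
ft_force: [0.2, -0.5, -0.5]
grip_width: 0.0002
```

```bash
python3 - <<'E'
from h import *
avg(4);avg(4)
o=robot.get_obs();print(o["time"],o["position"])
e=side(.31,1,.03,z=.114);print(e)
plan([np.r_[e[:2],.235],e],.29,[6,4],6)
E
```

```text
t 20.125 boom 0.2917 cowl 0.2979 sd 0.0016
t 20.325 boom 0.2977 cowl 0.3006 sd 0.0009
20.45 [ 0.42000744 -0.05700964  0.23717728]
[0.48315522 0.16558704 0.114     ]
[0.02, 3.86, 0.03, 0.004, 0.001, 0.001]
[0.02, 3.86, 0.02, 0.004, 0.001, 0.001]
[0.02, 3.86, 0.0, 0.004, 0.001, 0.001]
[0.03, 3.86, -0.01, 0.004, 0.001, 0.001]
[0.03, 3.86, -0.03, 0.004, 0.001, 0.001]
[0.03, 3.86, -0.04, 0.004, 0.001, 0.001]
[3.02, 0.0, 0.0, 0.0, 0.0, 0.0]
[3.02, 0.0, 0.0, 0.0, 0.0, 0.0]
[3.02, 0.0, 0.0, 0.0, 0.0, 0.0]
[3.02, 0.0, 0.0, 0.0, 0.0, 0.0]
```

>>> arm_command([
  [0,4.6,0,0.005,0,0,0],
  [0,4.6,0,0.005,0,0,0],
  [0,4.6,0,0.005,0,0,0],
  [0,4.6,0,0.005,0,0,0],
  [0,4.4,0,0.005,0,0,0],
  [4.0,0,0,0,0,0,0],
  [4.0,0,0,0,0,0,0],
  [4.0,0,0,0,0,0,0],
])

```text
time: 21.45
position: [0.485, 0.1685, 0.1055]
tool_rot: [0.101, 0.699, -0.106, 0.7]
ft_force: [0.3, 0.1, 1.4]
grip_width: 0.0005
```

```bash
python3 - <<'E'
from h import *
o=robot.get_obs();print(o["time"],o["position"],eq());avg(2);print(eq())
E
```

```text
21.45 [0.48495577 0.16854509 0.10546182] 0.4161516368459842
t 21.475 boom 0.3080 cowl 0.3680 sd 0.0026
0.40896476506230994
```

>>> arm_command([
  [0,-0.5,0,0,0,0,0],
  [0,-0.5,0,0,0,0,0],
  [0,-0.3,0,0,0,0,0],
  [0,0,0,0,0,0,0],
])

```text
time: 22.05
position: [0.4792, 0.1543, 0.1061]
tool_rot: [0.101, 0.701, -0.107, 0.697]
ft_force: [0.8, 0.6, -0.2]
grip_width: -0.0001
```

```bash
python3 - <<'E'
from h import *
avg(4);print(eq(),track("side"))
E
```

```text
t 22.125 boom 0.3168 cowl 0.3686 sd 0.0085
0.3681909029742817 (22.25, np.float64(0.33997830378007493), np.float64(nan), np.float64(nan), 82)
```

>>> arm_command([
  [0,-0.3,0,0,0,0,0],
  [0,-0.3,0,0,0,0,0],
  [0,-0.15,0,0,0,0,0],
  [0,-0.03,0,0,0,0,0],
  [0,-0.02,0,0,0,0,0],
  [0,-0.02,0,0,0,0,0],
  [0,-0.02,0,0,0,0,0],
  [0,-0.02,0,0,0,0,0],
  [0,-0.02,0,0,0,0,0],
  [0,-0.02,0,0,0,0,0],
])

```text
time: 23.55
position: [0.4759, 0.1457, 0.1052]
tool_rot: [0.1, 0.702, -0.107, 0.697]
ft_force: [0.2, 0.1, 0.1]
grip_width: 0.0004
```

```bash
python3 - <<'E'
from h import *
avg(4);print(eq(),track("side"))
E
```

```text
t 23.625 boom 0.3277 cowl 0.3694 sd 0.0004
0.3383020401742086 (23.75, np.float64(0.34323922036485466), np.float64(nan), np.float64(nan), 82)
```

>>> arm_command([
  [0,-0.03,0,0,0,0,0],
  [0,-0.03,0,0,0,0,0],
  [0,-0.03,0,0,0,0,0],
  [0,-0.03,0,0,0,0,0],
  [0,-0.03,0,0,0,0,0],
  [0,-0.03,0,0,0,0,0],
])

```text
time: 24.55
position: [0.4753, 0.1438, 0.1052]
tool_rot: [0.1, 0.702, -0.107, 0.697]
ft_force: [-0.4, 0.2, 0.2]
grip_width: 0.0007
```

```bash
python3 - <<'E'
from h import *
avg(4);print(eq(),track("side"))
E
```

```text
t 24.625 boom 0.3180 cowl 0.3541 sd 0.0041
0.33223288080280994 (24.75, np.float64(0.33258300613190694), np.float64(nan), np.float64(nan), 78)
```

>>> arm_command([
  [0,1.5,0,0,0,0,0],
  [0,4,0,0,0,0,0],
  [0,5,0,0,0,0,0],
  [0,5,0,0,0,0,0],
])

```text
time: 25.3
position: [0.5219, 0.2958, 0.1036]
tool_rot: [0.102, 0.702, -0.109, 0.696]
ft_force: [1.4, -0.7, 0.8]
grip_width: 0.0006
```

```bash
python3 - <<'E'
from h import *
avg(4);print(track("side"))
print(robot.get_obs()["position"])
E
```

```text
t 25.375 boom 0.3095 cowl 0.3194 sd 0.0013
(25.5, np.float64(0.3357665416824501), np.float64(nan), np.float64(nan), 46)
[0.52050485 0.29388536 0.10318981]
```

>>> arm_command([
  [-2,2,0,0,0,0,0],
  [-3,3,0,0,0,0,0],
  [0,0,0,0,0,0,0],
  [0,0,0,0,0,0,0],
  [0,0,0,0,0,0,0],
  [0,0,0,0,0,0,0],
  [0,0,0,0,0,0,0],
  [0,0,0,0,0,0,0],
])

```text
time: 26.55
position: [0.5302, 0.3333, 0.1482]
tool_rot: [0.101, 0.707, -0.116, 0.69]
ft_force: [0.4, 0.3, 0.0]
grip_width: 0.0003
```

```bash
python3 - <<'E'
from h import *
avg(5);print(track("side"));avg(3)
p,d=optics.camera("scene");cv2.imwrite("pics/f1.png",p);np.save("pics/f1.npy",cloud("scene",d))
p,d=optics.camera("side");cv2.imwrite("pics/f2.png",p)
E
```

```text
t 26.650 boom 0.3028 cowl 0.3105 sd 0.0015
(26.8, np.float64(0.3274142365170299), np.float64(nan), np.float64(nan), 82)
t 26.900 boom 0.3025 cowl 0.3079 sd 0.0002
```

>>> arm_command([
  [0,0,0,0,0,0,0],
  [0,0,0,0,0,0,0],
  [0,0,0,0,0,0,0],
  [0,0,0,0,0,0,0],
  [0,0,0,0,0,0,0],
  [0,0,0,0,0,0,0],
  [0,0,0,0,0,0,0],
  [0,0,0,0,0,0,0],
  [0,0,0,0,0,0,0],
  [0,0,0,0,0,0,0],
  [0,0,0,0,0,0,0],
  [0,0,0,0,0,0,0],
])

```text
time: 28.6
position: [0.5304, 0.3336, 0.1486]
tool_rot: [0.101, 0.707, -0.116, 0.69]
ft_force: [-0.2, 0.2, -0.7]
grip_width: 0.0003
```

```bash
python3 - <<'E'
from h import *
avg(5)
p,d=optics.camera("scene");q,_=optics.camera("side")
cv2.imwrite("pics/g.png",cv2.resize(np.hstack([p[60:260,250:450],q[130:330,240:440]]),None,fx=2,fy=2,interpolation=cv2.INTER_CUBIC))
P=np.load("pics/scene0.npy");I=cv2.imread("pics/scene0.png");c=I[120:200,320:420]
D=P[...,:2]-PIV;r=np.hypot(D[...,0],D[...,1]);t=(np.arctan2(D[...,1],-D[...,0])-.292)*310
m=(P[...,2]>.03)&(P[...,2]<.08)&(abs(r-.31)<.008)&(t>-95)&(t<110)
for a in range(-95,110,6):
    k=m&(t>=a)&(t<a+6)
    if k.any():print(a,I[k].mean(0).round(),P[k][:,2].max().round(3),k.sum())
E
```

```text
t 28.700 boom 0.2987 cowl 0.3041 sd 0.0010
-83 [154. 157. 150.] 0.055 4
-77 [154. 154. 141.] 0.055 12
-71 [154. 152. 134.] 0.055 11
-65 [143. 140. 124.] 0.068 12
-59 [143. 142. 127.] 0.073 20
-53 [143. 141. 124.] 0.061 14
-47 [130. 129. 115.] 0.06 17
-41 [141. 139. 124.] 0.061 14
-35 [152. 150. 133.] 0.063 14
-29 [160. 159. 141.] 0.061 11
-23 [150. 148. 131.] 0.06 14
-17 [154. 152. 134.] 0.06 12
-11 [130. 129. 115.] 0.061 11
-5 [118. 119. 114.] 0.066 11
1 [136. 141. 150.] 0.069 13
7 [169. 173. 176.] 0.065 13
13 [169. 169. 158.] 0.06 10
19 [170. 168. 149.] 0.061 10
25 [167. 164. 145.] 0.06 12
31 [166. 163. 144.] 0.064 11
37 [166. 163. 145.] 0.062 13
43 [163. 161. 142.] 0.061 11
49 [158. 156. 138.] 0.063 14
55 [155. 153. 135.] 0.061 15
61 [138. 136. 121.] 0.059 16
67 [136. 136. 123.] 0.062 18
73 [128. 130. 127.] 0.061 16
79 [120. 126. 135.] 0.06 19
85 [114. 124. 140.] 0.059 15
91 [ 94. 134. 172.] 0.053 3
97 [ 72. 143. 197.] 0.051 8
```

View pics/g.png

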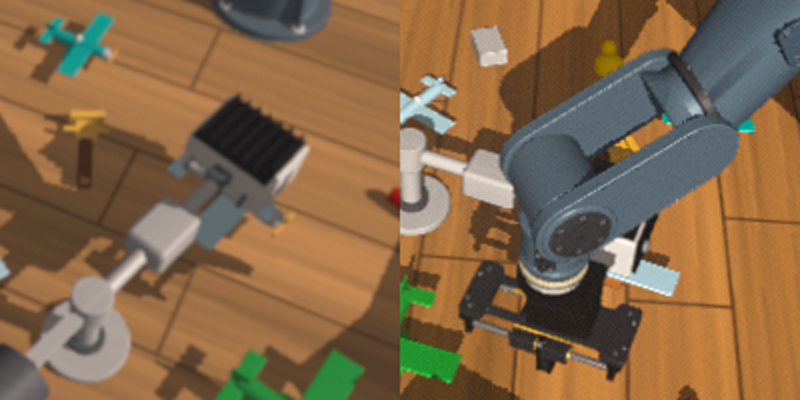

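The view shows the head sitting over the plane, with the tool well clear. The head reads 0.303 against a target of 0.3065 and is creeping at under 1 mm/s, so I'll let it rest.

>>> arm_command([
  [0,0,0,0,0,0,0],
  [0,0,0,0,0,0,0],
  [0,0,0,0,0,0,0],
  [0,0,0,0,0,0,0],
  [0,0,0,0,0,0,0],
  [0,0,0,0,0,0,0],
  [0,0,0,0,0,0,0],
  [0,0,0,0,0,0,0],
  [0,0,0,0,0,0,0],
  [0,0,0,0,0,0,0],
  [0,0,0,0,0,0,0],
  [0,0,0,0,0,0,0],
])

```text
time: 30.45
position: [0.5304, 0.3337, 0.1486]
tool_rot: [0.101, 0.707, -0.116, 0.69]
ft_force: [0.1, 0.2, 0.1]
grip_width: 0.0008
```

>>> arm_command([
  [0,0,0,0,0,0,0],
  [0,0,0,0,0,0,0],
  [0,0,0,0,0,0,0],
  [0,0,0,0,0,0,0],
  [0,0,0,0,0,0,0],
  [0,0,0,0,0,0,0],
  [0,0,0,0,0,0,0],
  [0,0,0,0,0,0,0],
  [0,0,0,0,0,0,0],
  [0,0,0,0,0,0,0],
  [0,0,0,0,0,0,0],
  [0,0,0,0,0,0,0],
])

```text
time: 31.95
position: [0.5304, 0.3337, 0.1486]
tool_rot: [0.101, 0.707, -0.116, 0.69]
ft_force: [-0.2, -0.9, 0.5]
grip_width: 0.0002
```

```bash
python3 -c "
from h import *
avg(5)"
```

```text
t 32.050 boom 0.2990 cowl 0.3035 sd 0.0016
```

>>> arm_command([
  [0,0,0,0,0,0,0],
  [0,0,0,0,0,0,0],
  [0,0,0,0,0,0,0],
  [0,0,0,0,0,0,0],
  [0,0,0,0,0,0,0],
  [0,0,0,0,0,0,0],
  [0,0,0,0,0,0,0],
  [0,0,0,0,0,0,0],
  [0,0,0,0,0,0,0],
  [0,0,0,0,0,0,0],
  [0,0,0,0,0,0,0],
  [0,0,0,0,0,0,0],
])

```text
time: 33.7
position: [0.5304, 0.3337, 0.1486]
tool_rot: [0.101, 0.707, -0.116, 0.69]
ft_force: [0.3, 0.3, -0.5]
grip_width: 0.0002
```

>>> arm_command([
  [0,0,0,0,0,0,0],
  [0,0,0,0,0,0,0],
  [0,0,0,0,0,0,0],
  [0,0,0,0,0,0,0],
  [0,0,0,0,0,0,0],
  [0,0,0,0,0,0,0],
  [0,0,0,0,0,0,0],
  [0,0,0,0,0,0,0],
  [0,0,0,0,0,0,0],
  [0,0,0,0,0,0,0],
  [0,0,0,0,0,0,0],
  [0,0,0,0,0,0,0],
])

```text
time: 35.2
position: [0.5304, 0.3337, 0.1486]
tool_rot: [0.101, 0.707, -0.116, 0.69]
ft_force: [-0.3, 1.0, -0.2]
grip_width: 0.0005
```

>>> arm_command([
  [0,0,0,0,0,0,0],
  [0,0,0,0,0,0,0],
  [0,0,0,0,0,0,0],
  [0,0,0,0,0,0,0],
  [0,0,0,0,0,0,0],
  [0,0,0,0,0,0,0],
  [0,0,0,0,0,0,0],
  [0,0,0,0,0,0,0],
  [0,0,0,0,0,0,0],
  [0,0,0,0,0,0,0],
  [0,0,0,0,0,0,0],
  [0,0,0,0,0,0,0],
])

```text
time: 36.7
position: [0.5303, 0.3337, 0.1486]
tool_rot: [0.101, 0.707, -0.116, 0.69]
ft_force: [-0.4, 0.7, -1.0]
grip_width: 0.0008
```

>>> arm_command([
  [0,0,0,0,0,0,0],
  [0,0,0,0,0,0,0],
  [0,0,0,0,0,0,0],
  [0,0,0,0,0,0,0],
  [0,0,0,0,0,0,0],
  [0,0,0,0,0,0,0],
  [0,0,0,0,0,0,0],
  [0,0,0,0,0,0,0],
  [0,0,0,0,0,0,0],
  [0,0,0,0,0,0,0],
  [0,0,0,0,0,0,0],
  [0,0,0,0,0,0,0],
])

```text
time: 38.2
position: [0.5304, 0.3337, 0.1487]
tool_rot: [0.101, 0.707, -0.116, 0.69]
ft_force: [0.1, 0.8, -0.1]
grip_width: 0.0004
```

```bash
python3 -c "
from h import *
avg(5);print(workorder.hand_in())"
```

```text
t 38.300 boom 0.2992 cowl 0.3052 sd 0.0012
the job is handed in; nothing more can be done
None
```

The lamp head is standing still over the larger pale blue airplane, untouched, and I handed the job in at about 38.4 s. I pushed and braked only against the flat sides of the head, with slow, ramped moves, then left it to coast to rest.

- **Standing still:** the head's measured angle was 0.304, 0.3035 and 0.305 rad at 28.7, 32.0 and 38.3 s. That is no drift beyond measurement noise for over 9 s, with the arm withdrawn.
- **Over the airplane:** I measured the airplane's middle at about 0.3065 rad, so the head is within about 1–2 mm along its arc.
- **Disagreement between cameras:** the side camera read the lamp's arm about 0.02 rad (6–7 mm) higher than the scene camera. My estimate rests on the scene camera, because the side view of the head was blocked by the robot at the end.
- **Loose things:** in the pictures I took, the hand vise, the duck and the steel block looked unmoved. I did not measure their positions again.

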